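# Lift the cedar egg with the tongs

### The arm

A 6-joint arm with a two-finger parallel gripper is mounted at the origin on the work surface. World frame = base frame: x ahead of the robot, y to its left, z up, the work surface at z = 0. Lengths are in m, angles in degrees, forces in N, time in s.
With the tool pointing down it reaches from about 0.4 to 0.825 m from the base axis. Payload 7 kg.
Tool frame: the origin (TCP) lies between the finger pads; the fingertips stand 19 mm ahead of it and the grasp point (between the pads) is the TCP; z points along the fingers, y is the line along which they close (so a half turn about z gives the same grasp; the last joint's range is limited). The gripper opens to 88 mm and grips with 3 to 60 N. Pads are 19 mm wide; open, the fingers measure 130 mm over their backs; the gripper's body (78 mm by 193 mm) begins 47 mm behind the grasp point.
Start: joints at [82.168, 20.546, 0.682, 0, -70.136, -16.507], TCP at [0.278, 0.615, 0.246] pointing down, gripper open.
Joint ranges: [-176.03, 176.03], [-82.01, 121.73], [-58.28, 71.71], [-173.87, 95.51], [-174.79, -0.11], [-173.66, 173.66]. Speed limits (degrees/s): [136.94, 136.94, 172.46, 180, 180, 180].

### API

Orientations are given as [roll, pitch, yaw] about the fixed x, y, z axes, in that order (R = Rz(yaw) Ry(pitch) Rx(roll)).
In Python, from plant import r gives the robot as it stands. The module is installed in compiled form; this text tells all that it offers.
- The arm moves only by the shell command python3 -m pendant 'ROWS' [OPENING] [FORCE]. ROWS is JSON, a list of rows, each a list of 6 numbers: the shift along the tool's x, y, z in mm, then the turn, a rotation vector about the tool's x, y, z in rad. In form: [[tx, ty, tz, wx, wy, wz], ...]. A call has 1 to 20 rows; each row is the pose to reach, as a shift and turn from the pose commanded when the call began, along the tool's axes at that moment; what a row does not reach only later rows make up. A row lasts 1/8 s, in which the tool goes at most 62.5 mm and 10.7 degrees, less where a joint would pass 70% of its speed; a pose out of reach is approached as far as the arm can. A call with a gripper value outside its range is refused whole. OPENING is the finger opening in mm, from 0 to 87.6, set as the call begins (- or left out, the last holds). The fingers move at their own pace and stop on an object; FORCE is the grip in N (left out, the last holds). Time passes only in rows, so rows that repeat a pose let the fingers close. It gives the time, the measured TCP pose, the force, the opening and the grip force at its end, in the units of the state.
- r.get_state(): the state, without advancing time (a new reading comes with each control period).
- r.capture(name): name is "scene" or "side" or "wrist"; returns the picture (420x560x3 uint8, red, green, blue); there is no depth.
- r.camera_params(name): a dict with "mtx" (3x3 intrinsics, pixels), "distortion" ([k1, k2, p1, p2, k3] as OpenCV has them; the pictures are not rectified), "rvec" (rotation vector, rad) and "tvec" (3), from world to camera coordinates, as OpenCV has them; the wrist camera has in their place "mount" (4x4, takes a point from camera to tool coordinates, whose origin is the TCP and whose axes are the flange's). Camera axes: x right, y down, z forward; pixel columns grow to the right and rows downward; lengths in m; the calibration is good to about 2 mm. A picture is of the moment at which its call begins: read the wrist's pose just before it. camera_params takes no time and is no camera call.
- r.close_job(): hands the job in; it is judged then, once.
The state is a dict: "time_s": time; "joints": joint angles; "qd": joint speeds; "joint_torque": joint torques, N m; "tcp_pos": TCP position; "eef_rot": TCP orientation; "contact_force": force on the tool from outside, world axes, zero at the start; "moment": the same for the moment, N m; "gripper_width": finger opening in m; "gripper_force": force on a finger pad.
Only numpy, scipy, OpenCV 4.12 (cv2) and the standard library are available. Lean on these libraries where they do the work, as an engineer would, in place of code of your own. Each camera call takes 0.05 s, during which the arm holds its last target. There are 200 camera calls.

### The job

Cedar keeps insects off old books, but the wood must not be touched by greasy fingers. Take the steel tongs from their rest, close their jaws on the egg-shaped piece of cedar where it stands on the low wooden stand and lift it at least 10 cm above the stand; finish while still holding it up between the jaws. Never touch the egg with the gripper's fingers, and leave the block, the disc and everything else on the desk where they are.

Things in the scene. Friction and masses are not known exactly. Their poses are not given: they have to be found in the camera images.
- tongs: Steel tongs, loose, 125 g, lying across the rest so that they open and close level. Origin: underside, midway between the arms, at the grip area and centre of mass; x points to the tips, y is the closing line, z up. Two flat arms 5 mm thick, 22 mm high, run from the hinged end (end block to x = -105 mm) to tip plates 26 mm high (x = 78 to 122 mm); same underside.
- tongs_grip (a point): Middle of the tongs' grip area, 11 mm above their underside. Sprung open, the arms measure 61 mm over their outsides here, and the gap between the tips at x = 105 mm is 71 mm. Each 1 mm of squeeze here closes the tips by 2.2 mm. Squeezed to 55 mm (about 7 N) the spring keeps them firmly in a gripper, with the tips still 58 mm apart.
- jaw (a joint): Angle by which the tongs are squeezed: 0 sprung open, about 0.19 rad with the tips on the egg (44 mm over the arms at the grip, arms parallel, spring about 10 N there), 0.34 shut on nothing. A 50 N squeeze at the grip presses the tips on the egg with about 18 N.
- rest: Fixed wooden rest on the desk: two cross bars 130 mm long (y), 14 mm thick and 20 mm high, 65 mm before and behind the centre, joined by a strip 50 mm wide and 4 mm high. The tongs' underside lies 20 mm above the desk, with room for fingers between the bars. Origin: centre of its underside.
- stand: Fixed low wooden stand, a slab 85 mm deep (x), 270 mm long (y), 25 mm high, carrying egg, block and disc in a row along its y, 90 mm apart, in any order. Origin: centre of its underside.
- egg: Egg-shaped piece of pale cedar, 44 mm tall, 30 g, standing on a flat foot 28 mm wide, blunt end down; widest (34 mm) 14 mm above the foot. Origin: centre of the foot, z up.
- block: Cube of the same cedar, 30 mm; to be left alone. Origin: centre of its underside.
- disc: Flat disc of the same cedar, 38 mm across, 16 mm high; to be left alone. Origin: centre of its underside.
- mug: White mug, 76 mm wide, 85 mm tall, far left; leave alone. Origin: underside.
- glue: White bottle, 56 mm wide, 110 mm tall, beyond the stand; leave alone. Origin: underside.
- tape: Cardboard ring, 90 mm wide, 24 mm high, beyond the stand; leave alone. Origin: underside.
- inkpad: Black ink pad, 50 x 35 x 14 mm, on the near side; leave alone. Origin: underside.
- brush: Paste brush lying on the right side of the desk; leave alone. Origin: underside.
- paperweight: Marble paperweight, 50 x 50 x 30 mm, far side; leave alone. Origin: underside.
- tip_left: Tip plate of the tongs' moving arm (the one at +y), 45 mm long, 26 mm high, 5 mm thick. Its origin lies at the tongs' hinge (x = -90 mm), not on the plate.
- tip_right: Tip plate of the other arm (at -y), same size. Its origin lies at the tongs' origin, not on the plate.
Mind the look-alikes: they are no part of the job. Of the things shaped like the tongs, the steel one is meant.

How it is judged (in metres and radians):
On the way, in this order (a step that is already met when the one before it is completed fails the run):
1. the tongs are lifted off their rest in the gripper, the egg still standing in its place (contact force between the fingers and tongs above 1 N and z of tongs in the frame of rest above 0.04 m and distance of egg from where it was at the start of the episode below 0.01 m), for 0.2 s.
2. the tongs' jaws are closed on the egg on the stand (contact force between each of tip_left, tip_right and egg above 1 N and contact force between the fingers and tongs above 1 N and value of joint jaw between 0.13 and 0.26 rad and z of egg in the frame of stand below 0.05 m), for 0.2 s.
At the end, for the whole second after the job is handed in: The egg is held still between the squeezed jaws of the tongs (joint 0.13 to 0.26 rad, over 1 N from each tip), its foot at least 85 mm above the stand's top, the tongs in the gripper and touching neither stand nor rest, no finger on the egg, block and disc within 30 mm of their places (z of egg in the frame of stand above 0.11 m and contact force between each of tip_left, tip_right and egg above 1 N and contact force between the fingers and tongs above 1 N and value of joint jaw between 0.13 and 0.26 rad and contact force between egg and the fingers below 0.1 N and contact force between tongs and stand below 0.1 N and contact force between tongs and rest below 0.1 N and height (world z) of tongs above 0.06 m and linear speed of egg below 0.05 m/s and distance of each of block, disc from where it was at the start of the episode below 0.03 m); the arm keeps its last pose, push and grip.
It fails at once if the fingers touch the egg (contact force between the fingers and egg above 0.3 N).
It fails at once if the block or the disc is displaced by more than 3 cm (distance of any of block, disc from where it was at the start of the episode above 0.03 m).
It fails at once if another thing on the desk is displaced by more than 4 cm (distance of any of mug, glue, tape, inkpad, brush, paperweight from where it was at the start of the episode above 0.04 m).
It also fails if it takes over 45 s, if anything falls off the work surface, if the arm or the gripper's body presses on something with over 40 N, if the wrist force passes 120 N, or if a joint passes its speed limit or range.

## Working session

There is one attempt and no reset: what is moved stays moved. The work goes in short steps, Python scripts to look and compute and a shell command to move; the robot and the scene stay as the last step left them, time stands still between calls to the robot, and variables do not carry over. Pictures are saved under pics/ and viewed, at most 12 in all, crops included, and the job is handed in when it is done.

```bash
mkdir -p pics; cat > h.py <<'E'
import numpy as np, cv2
from plant import r
from scipy.spatial.transform import Rotation as R
def save(n,f):
    a=r.capture(n); cv2.imwrite('pics/'+f,a[:,:,::-1]); return a
def Twt(s):
    T=np.eye(4);T[:3,:3]=R.from_euler('xyz',s['eef_rot'],degrees=True).as_matrix();T[:3,3]=s['tcp_pos'];return T
def cam(n,T=None):
    p=r.camera_params(n);K=np.array(p['mtx'],float);D=np.array(p['distortion'],float)
    if n=='wrist':
        M=T@np.array(p['mount']);C=np.linalg.inv(M)
    else:
        C=np.eye(4);C[:3,:3]=cv2.Rodrigues(np.array(p['rvec'],float))[0];C[:3,3]=np.ravel(p['tvec'])
    return K,D,C
def unproj(c,px,z):
    K,D,C=c;u=cv2.undistortPoints(np.array(px,float).reshape(-1,1,2),K,D).reshape(-1,2)
    d=np.c_[u,np.ones(len(u))]@C[:3,:3];o=-C[:3,:3].T@C[:3,3]
    return o+d*((z-o[2])/d[:,2])[:,None]
def proj(c,P):
    K,D,C=c;return cv2.projectPoints(np.array(P,float).reshape(-1,3),cv2.Rodrigues(C[:3,:3])[0],C[:3,3],K,D)[0].reshape(-1,2)
E
python3 - <<'E'
from h import *
s=r.get_state();print(s)
for n in('scene','side','wrist'):
    save(n,n+'0.png')
    print(n,r.camera_params(n))
E
```

```text
{'time_s': 0.0, 'joints': array([ 8.21688197e+01,  2.05912882e+01,  6.31915816e-01, -1.81824620e-02,
       -7.01368035e+01, -1.65065224e+01]), 'qd': array([-0.0046987 ,  0.06139274, -0.0564196 ,  0.01503645,  0.02253987,
        0.05950518]), 'joint_torque': array([-5.10669415e-04, -5.82716596e+01,  2.93052578e+01,  6.99744388e+00,
        6.94673668e-03, -1.64726471e-04]), 'tcp_pos': array([0.27802272, 0.61456228, 0.24461631]), 'eef_rot': array([ 1.79902931e+02, -1.09401855e-02, -2.43438857e+01]), 'contact_force': array([-0.24676774, -0.76559641, -0.74727384]), 'moment': array([-0.02379886, -0.02709506,  0.01103119]), 'gripper_force': 0.0, 'gripper_width': 0.0878055205638148}
scene {'mtx': array([[531.201598  ,   0.        , 275.70902481],
       [  0.        , 531.201598  , 199.61629745],
       [  0.        ,   0.        ,   1.        ]]), 'distortion': array([0.02041616, 0.        , 0.        , 0.        , 0.        ]), 'rvec': array([ 1.86283581,  1.83649285, -0.60713395]), 'tvec': array([ 0.02900842, -0.38409916,  1.78748204])}
side {'mtx': array([[541.5265216 ,   0.        , 
[... 221 characters left out ...]
7723765, -0.26081878,  0.15784095]), 'tvec': array([-0.49626583,  0.08775679,  1.38755712])}
wrist {'mtx': array([[334.60727123,   0.        , 274.95671684],
       [  0.        , 334.60727123, 208.96204625],
       [  0.        ,   0.        ,   1.        ]]), 'distortion': array([-0.04779765,  0.        ,  0.        ,  0.        ,  0.        ]), 'mount': array([[ 6.84536496e-05, -9.55236842e-01, -2.95842137e-01,
         8.03511328e-02],
       [ 9.99999353e-01, -2.70609262e-04,  1.10514866e-03,
        -2.11416269e-04],
       [-1.13573634e-03, -2.95842021e-01,  9.55236206e-01,
        -1.38923516e-01],
       [ 0.00000000e+00,  0.00000000e+00,  0.00000000e+00,
         1.00000000e+00]])}
```

View pics/scene0.png

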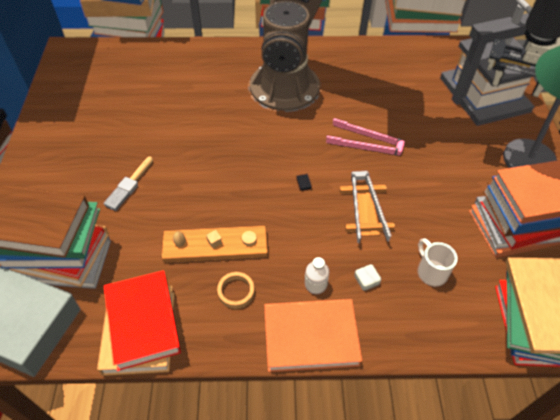

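View pics/side0.png

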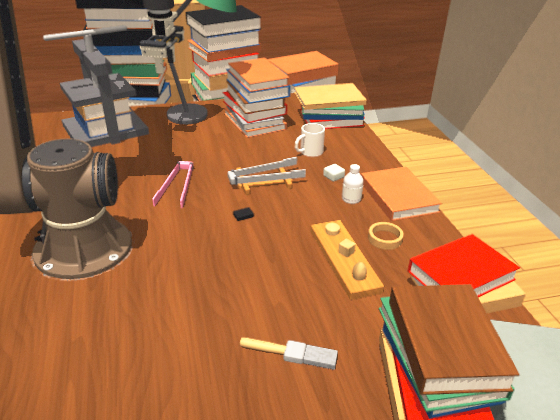

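The scene shows the steel tongs on the rest at about (368,207), with the hinge near (360,177) and tips near (350,240) and (387,240). The stand is at (215,244), with the egg at its left end (179,239), then the block (214,238) and the disc (249,238). The pink tongs are the decoy.

```bash
python3 - <<'E'
import cv2,numpy as np
a=cv2.imread('pics/scene0.png')
x=cv2.resize(a[165:250,325:405],None,fx=5,fy=5,interpolation=cv2.INTER_CUBIC)
y=cv2.resize(a[220:270,155:275],None,fx=5,fy=5,interpolation=cv2.INTER_CUBIC)[:, :]
x=cv2.copyMakeBorder(x,0,0,0,800-400-0,cv2.BORDER_CONSTANT)[:425]
x[:250,400:]=0
o=np.zeros((600,800,3),np.uint8); o[:425,:400]=x[:425,:400]
y4=cv2.resize(a[220:270,155:275],None,fx=3.3333,fy=3.3333,interpolation=cv2.INTER_CUBIC); o[:y4.shape[0],400:400+y4.shape[1]]=y4[:, :400]
cv2.imwrite('pics/crop1.png',o)
from h import *
c=cam('scene')
print(unproj(c,[[360,177]],.042),unproj(c,[[350,240],[387,240]],.04),unproj(c,[[179,232],[179,245]],.025))
E
```

```text
[[0.43417932 0.20145519 0.042     ]] [[0.64187055 0.15285714 0.04      ]
 [0.64306482 0.24837997 0.04      ]] [[ 0.60146852 -0.29378622  0.025     ]
 [ 0.64180613 -0.29000424  0.025     ]]
```

View pics/crop1.png

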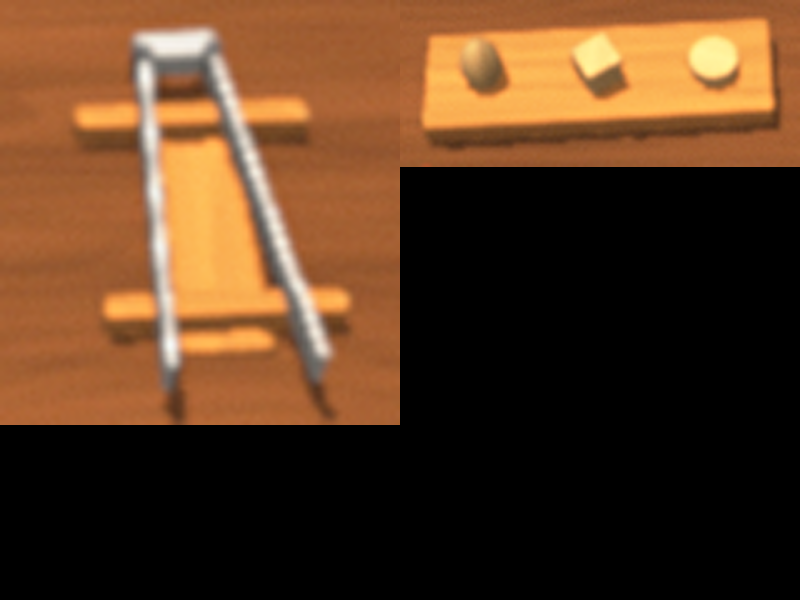

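View pics/wrist0.png

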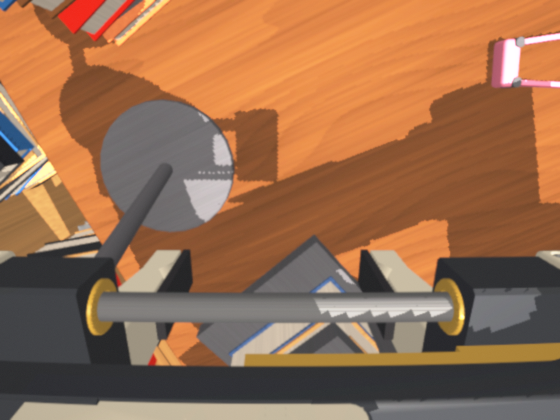

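```bash
python3 -m pendant '[[0,30,0,0,0,0],[10,70,0,0,0,0],[30,110,0,0,0,-0.05],[60,145,0,0,0,-0.1],[95,175,0,0,0,-0.17],[130,200,0,0,0,-0.24],[165,220,0,0,0,-0.31],[200,240,0,0,0,-0.38],[240,260,0,0,0,-0.45],[280,280,0,0,0,-0.51],[315,290,0,0,0,-0.55],[335,297,0,0,0,-0.565],[346,299,0,0,0,-0.565],[346,299,0,0,0,-0.565],[346,299,0,0,0,-0.565]]'
python3 - <<'E'
from h import *
s=r.get_state();np.save('Tw1.npy',Twt(s));save('wrist','w1.png');print(s['joints'],s['tcp_pos'],s['eef_rot'])
E
```

```text
time_s: 2.02
tcp_pos: [0.4698, 0.2004, 0.2455]
eef_rot: [-180.0, 0.0, 8.0]
contact_force: [-1.1, -0.0, -0.3]
gripper_width: 0.0878
gripper_force: 0.0
[ 4.51501734e+01  4.97420708e+00 -1.97058824e+01 -1.11654046e-02
 -6.53272124e+01  5.28997814e+01] [0.46976599 0.20036525 0.24548252] [-1.79996313e+02  1.19441146e-02  8.04529380e+00]
```

View pics/w1.png

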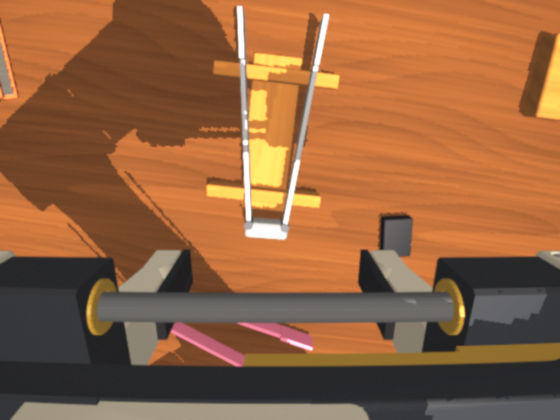

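Tongs seen from above: tips at (240,8) and (326,16), hinge block end at (267,238). Rest bar centres at about (276,73) and (263,195). I'll use these and check them by overlay.

```bash
python3 - <<'E'
from h import *
T=np.load('Tw1.npy');c=cam('wrist',T)
t=unproj(c,[[240,8],[326,16]],.046);h=unproj(c,[[248,237],[286,238]],.042)
print('tips',t,'gap',np.linalg.norm(t[0]-t[1]));print('hinge',h)
b=unproj(c,[[214,67],[338,81],[207,189],[320,201]],.02);print('bars',b)
m=t.mean(0);hm=h.mean(0);d=m-hm;L=np.linalg.norm(d[:2]);yaw=np.arctan2(d[1],d[0]);print('L(227)',L,'yaw',np.degrees(yaw))
o=hm+d*105/227;print('origin',o)
print('rest c',b.mean(0),np.degrees(np.arctan2(*(b[:2].mean(0)-b[2:].mean(0))[[1,0]])),np.linalg.norm((b[:2].mean(0)-b[2:].mean(0))),np.linalg.norm(b[0]-b[1]))
a=cv2.imread('pics/w1.png')
def ov(c,o,yaw,a):
  Rz=np.array([[np.cos(yaw),-np.sin(yaw)],[np.sin(yaw),np.cos(yaw)]])
  for P in([[-105,-14],[-105,14],],[[0,-30.5],[122,-44.7]],[[0,30.5],[122,44.7]]):
    P=np.array(P)/1000@Rz.T+o[:2];z=np.full(2,.042)
    q=proj(c,np.c_[P,z]).astype(int);cv2.line(a,q[0].tolist(),q[1].tolist(),(0,255,0),1)
  for bx in(-.065,.065):
    P=np.array([[bx+.007*i,.065*j] for i,j in((-1,-1),(-1,1),(1,1),(1,-1))])@Rz.T+b.mean(0)[:2]
    cv2.polylines(a,[proj(c,np.c_[P,np.full(4,.02)]).astype(int)],True,(255,255,0),1)
ov(c,o,yaw,a)
s=cv2.imread('pics/scene0.png');ov(cam('scene'),o,yaw,s)
O=np.zeros((600,800,3),np.uint8)
O[:,:400]=cv2.resize(a[0:250,190:357],(400,600));O[:400,400:]=cv2.resize(s[165:250,325:410],(400,400),interpolation=cv2.INTER_CUBIC)
cv2.imwrite('pics/ov.png',O)
# egg etc. in scene: crop px (scale 10/3, off 155,220)
cs=cam('scene');f=lambda L:[[155+x*.3,220+y*.3] for x,y in L]
st=unproj(cs,f([(429,38),(768,22),(773,107),(424,123)]-np.array([400,0])),.025);print('stand',st,st.mean(0))
e=unproj(cs,f([(83,63)]),.047);bl=unproj(cs,f([(196,57)]),.05);dd=unproj(cs,f([(314,59)]),.041);print(e,bl,dd)
E
```

```text
tips [[0.62986928 0.25487535 0.046     ]
 [0.63434585 0.17649843 0.046     ]] gap 0.07850465196062975
hinge [[0.40804414 0.22146631 0.042     ]
 [0.41272894 0.17987488 0.042     ]]
bars [[0.57842008 0.27818038 0.02      ]
 [0.58280324 0.15078102 0.02      ]
 [0.44998451 0.27441076 0.02      ]
 [0.45392104 0.14643284 0.02      ]]
L(227) 0.22222894566070775 yaw 3.8745022730030554
origin [0.51294472 0.20761646 0.04385022]
rest c [0.51628222 0.21245125 0.02      ] 1.8069542049788683 0.12872288929425393 0.12747473727310588
stand [[ 0.59902283 -0.33429041  0.025     ]
 [ 0.58734009 -0.06563883  0.025     ]
 [ 0.66635258 -0.06207664  0.025     ]
 [ 0.6769138  -0.32945569  0.025     ]] [ 0.63240732 -0.19786539  0.025     ]
[[ 0.63719924 -0.28502253  0.047     ]] [[ 0.63483396 -0.19802825  0.05      ]] [[ 0.63209577 -0.10753275  0.041     ]]
```

View pics/ov.png

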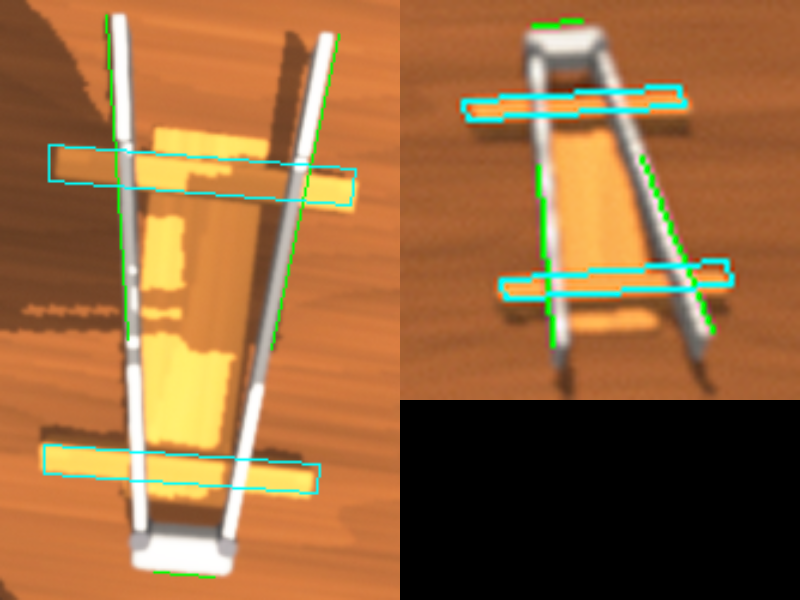

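Overlay fits within a few mm (tongs yaw about 4°, origin about (0.515,0.208)). Moving to hover just above the grip area to check from close by.

```bash
python3 -m pendant '[[20,0,30,0,0,0.03],[47,-1,70,0,0,0.07],[47,-1,110,0,0,0.07],[47,-1,145,0,0,0.07],[47,-1,155,0,0,0.07],[47,-1,155,0,0,0.07],[47,-1,155,0,0,0.07]]' 87 20
python3 - <<'E'
from h import *
s=r.get_state();np.save('Tw2.npy',Twt(s));save('wrist','w2.png');print(s['tcp_pos'],s['eef_rot'])
E
```

```text
time_s: 2.95
tcp_pos: [0.5174, 0.2084, 0.0922]
eef_rot: [-179.9, -0.1, 4.1]
contact_force: [-0.8, 0.1, 0.1]
gripper_width: 0.0868
gripper_force: 0.0
[0.51738927 0.20838898 0.09220839] [-1.79922287e+02 -1.30470135e-01  4.06241037e+00]
```

View pics/w2.png

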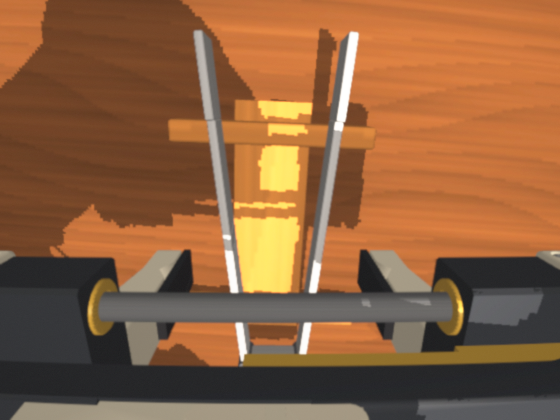

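The tongs are centred between the fingers and square to them: tips (201,34)/(352,36), mid column 276 against the camera axis at 275. Checking tip x, then descending.

```bash
python3 - <<'E'
from h import *
T=np.load('Tw2.npy');c=cam('wrist',T)
p=np.r_[unproj(c,[[201,34],[352,36]],.046),unproj(c,[[170,131],[374,138]],.02)]
print((np.linalg.inv(T)@np.c_[p,np.ones(4)].T)[:3].T*1000)
E
```

```text
[[115.62127376 -37.38631171  46.52254817]
 [114.69631895  39.08959505  46.41671448]
 [ 65.55222488 -65.1082002   72.44622563]
 [ 61.25821621  61.86064139  72.26423448]]
```

```bash
python3 -m pendant '[[-3,1,20,0,0,0],[-3,1,40,0,0,0],[-3,1,55,0,0,0],[-3,1,61,0,0,0],[-3,1,61,0,0,0],[-3,1,61,0,0,0]]' && python3 -m pendant '[[0,0,0,0,0,0],[0,0,0,0,0,0],[0,0,0,0,0,0],[0,0,0,0,0,0],[0,0,0,0,0,0],[0,0,0,0,0,0],[0,0,0,0,0,0],[0,0,0,0,0,0]]' 54 25
```

```text
time_s: 3.75
tcp_pos: [0.5141, 0.2066, 0.0302]
eef_rot: [-180.0, -0.0, 4.0]
contact_force: [0.2, -0.1, 0.2]
gripper_width: 0.0868
gripper_force: 0.0
time_s: 4.75
tcp_pos: [0.514, 0.2065, 0.0298]
eef_rot: [-180.0, -0.0, 4.0]
contact_force: [0.3, 0.2, 4.5]
gripper_width: 0.0544
gripper_force: 9.3
```

```bash
python3 -m pendant '[[0,0,-8,0,0,0],[0,0,-25,0,0,0],[0,0,-50,0,0,0],[0,0,-80,0,0,0],[0,0,-110,0,0,0],[0,0,-135,0,0,0],[0,0,-150,0,0,0],[0,0,-150,0,0,0],[0,0,-150,0,0,0],[0,0,-150,0,0,0]]'
python3 - <<'E'
from h import *
s=r.get_state();np.save('Tw3.npy',Twt(s));save('wrist','w3.png');print(s['tcp_pos'],s['eef_rot'])
E
```

```text
time_s: 6.0
tcp_pos: [0.5132, 0.2059, 0.1784]
eef_rot: [179.9, 0.1, 4.0]
contact_force: [-0.4, 0.9, -1.5]
gripper_width: 0.0538
gripper_force: 7.5
[0.51319031 0.20592585 0.17836981] [1.79934633e+02 1.03127709e-01 4.01285459e+00]
```

View pics/w3.png

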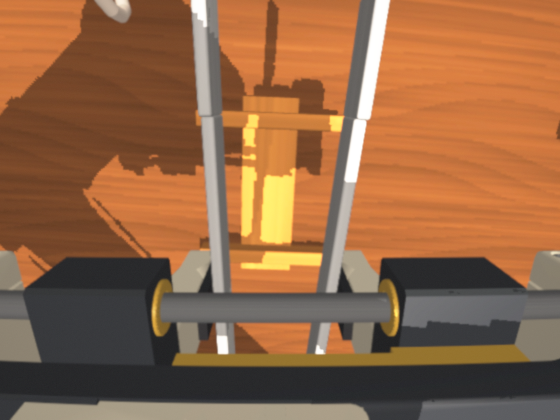

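Tongs are firmly held with a slight lean to the right: the notches at (213,115) and (356,117) have their mid at 284, which should straighten once the arms are parallel. Moving over the egg.

```bash
python3 -m pendant '[[0,10,0,0,0,0],[0,30,0,0,0,0],[0,60,0,0,0,0],[-3,95,0,0,0,0.01],[-5,135,0,0,0,0.01],[-7,175,0,0,0,0.02],[-9,215,0,0,0,0.02],[-11,255,0,0,0,0.03],[-12,295,0,0,0,0.035],[-13,335,0,0,0,0.035],[-14,375,0,0,0,0.035],[-15,415,0,0,0,0.035],[-15,450,0,0,0,0.035],[-15,475,0,0,0,0.035],[-15,488,0,0,0,0.035],[-15,491,0,0,0,0.035],[-15,491,0,0,0,0.035],[-15,491,0,0,0,0.035]]'
python3 - <<'E'
from h import *
s=r.get_state();np.save('Tw4.npy',Twt(s));save('wrist','w4.png');print(s['joints'],s['tcp_pos'],s['eef_rot'])
T=np.load('Tw4.npy');T=np.load('Tw3.npy');c=cam('wrist',T)
K,D,C=c
p=unproj(c,[[209,117],[359,118],[224,340],[324,340]],T[2,3]+.014)
print((np.linalg.inv(T)@np.c_[p,np.ones(4)].T)[:3].T*1000)
E
```

```text
time_s: 8.3
tcp_pos: [0.5332, -0.2839, 0.1797]
eef_rot: [-180.0, -0.0, 2.1]
contact_force: [-0.4, -1.2, -1.8]
gripper_width: 0.0541
gripper_force: 7.5
[-9.51913609e+00  1.67836143e+01 -1.38180331e+01 -6.41419944e-03
 -5.93863348e+01  1.01586919e+02] [ 0.53321341 -0.28385521  0.17971057] [-1.79997005e+02 -1.28816000e-02  2.06451716e+00]
[[ 76.5337638  -23.84000026 -14.16498493]
 [ 76.22053733  30.467373   -14.10246337]
 [-19.9710163  -22.88495696 -13.99019435]
 [-20.0283753   22.05812689 -13.93881679]]
```

View pics/w4.png

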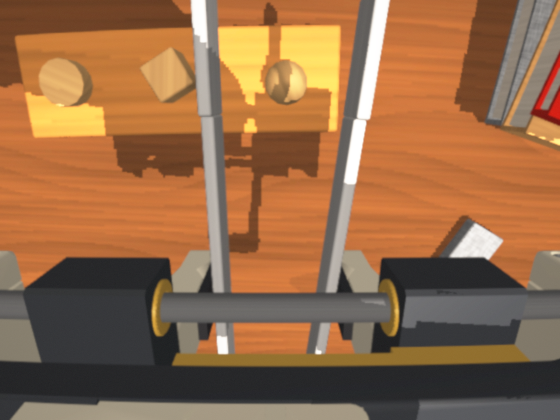

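The egg appears between the tips at about (286,82), block at (168,75), disc at (66,83).

```bash
python3 - <<'E'
from h import *
T=np.load('Tw4.npy');c=cam('wrist',T)
def tool(px,z):
  p=unproj(c,px,z);return p,(np.linalg.inv(T)@np.c_[p,np.ones(len(p))].T)[:3].T*1000
for n,px,z in(('egg',[[286,82],[265,82],[307,82]],.042),('block',[[168,75]],.05),('disc',[[66,83]],.04),('stand',[[340,27],[341,131],[33,137],[20,38]],.025)):
  print(n,*tool(px,z),sep='\n')
E
```

```text
egg
[[ 0.63171073 -0.28901818  0.042     ]
 [ 0.63111837 -0.27266116  0.042     ]
 [ 0.63233962 -0.30538414  0.042     ]]
[[ 98.21642175   8.71516437 137.73219797]
 [ 98.21370566  -7.65257161 137.73305283]
 [ 98.25532093  25.09316095 137.73135072]]
block
[[ 0.63344146 -0.19939375  0.05      ]]
[[103.1765281  -80.78915666 129.73799089]]
disc
[[ 0.62663693 -0.11338302  0.04      ]]
[[  99.47269147 -166.9886634   139.74166368]]
stand
[[ 0.67630944 -0.33071788  0.025     ]
 [ 0.59484084 -0.33862296  0.025     ]
 [ 0.58154078 -0.06798192  0.025     ]
 [ 0.66247166 -0.0690494   0.025     ]]
[[ 141.28013377   51.99535291  154.73961823]
 [  59.57964104   56.96040734  154.72099031]
 [  56.0380103  -213.9840935   154.73435504]
 [ 136.87789558 -210.0017897   154.75232184]]
```

```bash
python3 -m pendant '[[2,6.5,8,0,0,0],[2,6.5,25,0,0,0],[2,6.5,45,0,0,0],[2,6.5,65,0,0,0],[2,6.5,85,0,0,0],[2,6.5,100,0,0,0],[2,6.5,115,0,0,0],[2,6.5,125,0,0,0],[2,6.5,132,0,0,0],[2,6.5,136,0,0,0],[2,6.5,138,0,0,0],[2,6.5,138,0,0,0]]'
python3 - <<'E'
from h import *
s=r.get_state();print(s['tcp_pos']);a=save('wrist','w5.png');b=save('side','s5.png')
O=np.zeros((600,800,3),np.uint8);O[:420,:400]=cv2.resize(a[0:210,180:380],(400,420))[:,:,::-1];O[:400,400:]=cv2.resize(b[200:300,300:400],(400,400),interpolation=cv2.INTER_CUBIC)[:,:,::-1]
cv2.imwrite('pics/p5.png',O)
E
```

```text
time_s: 9.85
tcp_pos: [0.5355, -0.291, 0.0418]
eef_rot: [180.0, -0.0, 2.0]
contact_force: [0.4, 0.2, -1.5]
gripper_width: 0.054
gripper_force: 7.5
[ 0.5355318  -0.29099859  0.04179311]
```

View pics/p5.png

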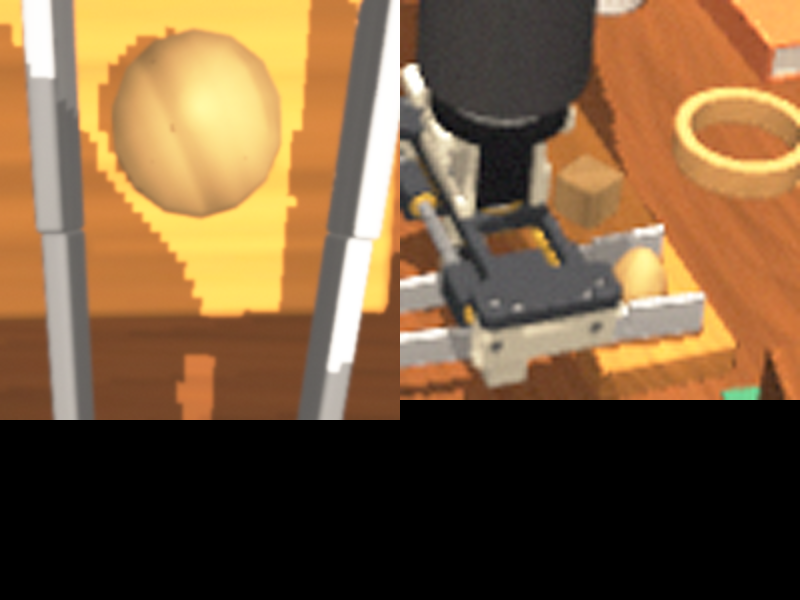

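The egg sits centred between the tip plates (egg about (278,62) in full wrist pixels), clear on both sides. Closing.

```bash
python3 -m pendant '[[0,0,0,0,0,0],[0,0,0,0,0,0],[0,0,0,0,0,0],[0,0,0,0,0,0]]' 47 25 && python3 -m pendant '[[0,0,0,0,0,0],[0,0,0,0,0,0],[0,0,0,0,0,0],[0,0,0,0,0,0],[0,0,0,0,0,0],[0,0,0,0,0,0],[0,0,0,0,0,0],[0,0,0,0,0,0]]' 38 45
```

```text
time_s: 10.45
tcp_pos: [0.5354, -0.2909, 0.0416]
eef_rot: [180.0, -0.0, 2.0]
contact_force: [-0.8, 0.3, -1.5]
gripper_width: 0.0472
gripper_force: 10.4
time_s: 11.45
tcp_pos: [0.5354, -0.2909, 0.0416]
eef_rot: [-180.0, -0.0, 2.0]
contact_force: [-0.2, 0.8, -1.0]
gripper_width: 0.0438
gripper_force: 43.3
```

Stopped at 43.8 mm with 43 N, which matches the jaws closed on the egg (44 mm expected). Lifting.

```bash
python3 -m pendant '[[0,0,-4,0,0,0],[0,0,-12,0,0,0],[0,0,-25,0,0,0],[0,0,-42,0,0,0],[0,0,-60,0,0,0],[0,0,-80,0,0,0],[0,0,-100,0,0,0],[0,0,-118,0,0,0],[0,0,-130,0,0,0],[0,0,-138,0,0,0],[0,0,-140,0,0,0],[0,0,-140,0,0,0],[0,0,-140,0,0,0],[0,0,-140,0,0,0],[0,0,-140,0,0,0],[0,0,-140,0,0,0]]'
python3 - <<'E'
from h import *
a=save('wrist','w6.png');b=save('side','s6.png')
O=np.zeros((600,800,3),np.uint8);O[:420,:400]=cv2.resize(a[0:210,180:380],(400,420))[:,:,::-1];O[:600,400:]=cv2.resize(b[140:290,300:400],(400,600),interpolation=cv2.INTER_CUBIC)[:,:,::-1]
cv2.imwrite('pics/p6.png',O)
E
```

```text
time_s: 13.45
tcp_pos: [0.5354, -0.2909, 0.1814]
eef_rot: [-180.0, 0.0, 2.0]
contact_force: [0.6, 0.5, -1.3]
gripper_width: 0.0437
gripper_force: 43.3
```

View pics/p6.png

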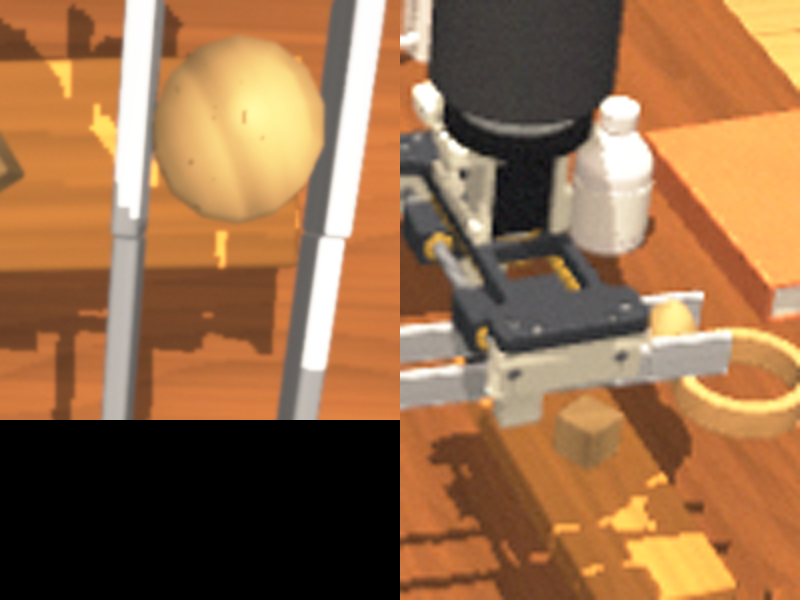

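The egg is held between the tips, about 14 cm above the stand, with the block in its place.

```bash
python3 -c "
from plant import r
print(r.close_job())"
```

```text
the job is handed in; nothing more can be done
None
```

The job is handed in: at hand-in the steel tongs held the egg about 14 cm above the stand, and in the last pictures no finger was on it and the block had not moved (the disc was out of view); the judge's result was not shown.

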